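Mix the poster paints before a printing session

TASK

Start the bench mixer by pressing its green, blue and yellow keys one at a time in that order, then mix every paint bottle that is there, lightest to darkest (white, yellow, red, black): hold the bottle upright and press it down on the middle of the sprung pad until the pad is fully depressed, keep it there for three seconds, and stand the bottle upright in the wooden tray. When all the bottles stand in the tray, press the red key to switch the mixer off; never press two keys together, and leave the other things on the table alone.

Things in the scene. Friction and masses are not known exactly. Their poses are not given: they have to be found in the camera images.
- paint_white: white paint bottle with a grey cap; may be absent. Squat: body 70 mm across, 50 mm high; neck 32 mm across; tall cap 42 mm across, from 59 to 98 mm above the base, good to grip. About 0.24 kg. Origin at the centre of the underside, z up through the cap.
- paint_yellow: yellow paint bottle with a grey cap; may be absent. Squat: body 70 mm across, 50 mm high; neck 32 mm across; tall cap 42 mm across, from 59 to 98 mm above the base, good to grip. About 0.24 kg. Origin at the centre of the underside, z up through the cap.
- paint_red: red paint bottle with a grey cap; may be absent. Squat: body 70 mm across, 50 mm high; neck 32 mm across; tall cap 42 mm across, from 59 to 98 mm above the base, good to grip. About 0.24 kg. Origin at the centre of the underside, z up through the cap.
- paint_black: black paint bottle with a grey cap; may be absent. Squat: body 70 mm across, 50 mm high; neck 32 mm across; tall cap 42 mm across, from 59 to 98 mm above the base, good to grip. About 0.24 kg. Origin at the centre of the underside, z up through the cap.
- mixer: grey bench mixer bolted to the table, 210 mm (x) by 190 mm (y), casing top 56 mm above the table, with a sprung black round pad towards its own +x side and a row of four keys along its -x side. Origin at the centre of its underside, z up. Its place differs from start to start, on the left or the right.
- pad_rest (a point): centre of the top face of the mixer's sprung pad when it is up, 82 mm above the table; fixed to the mixer. The pad is flat, 80 mm across, and clear of the keys by 50 mm.
- pad (a joint): how far the sprung pad is pressed down, m: 0 up, 0.012 fully depressed against its stop; starts to move at about 2.5 N, fully down takes about 13 N
- key_green_top (a point): centre of the top of the mixer's green key (26 mm across; the keys stand 42 mm apart in the order green, blue, yellow, red towards the mixer's -y); it moves with the key
- key_green (a joint): travel of the green spring key, m: 0 up, 0.006 fully pressed, taking about 4.5 N
- key_blue_top (a point): centre of the top of the mixer's blue key (26 mm across; the keys stand 42 mm apart in the order green, blue, yellow, red towards the mixer's -y); it moves with the key
- key_blue (a joint): travel of the blue spring key, m: 0 up, 0.006 fully pressed, taking about 4.5 N
- key_yellow_top (a point): centre of the top of the mixer's yellow key (26 mm across; the keys stand 42 mm apart in the order green, blue, yellow, red towards the mixer's -y); it moves with the key
- key_yellow (a joint): travel of the yellow spring key, m: 0 up, 0.006 fully pressed, taking about 4.5 N
- key_red_top (a point): centre of the top of the mixer's red key (26 mm across; the keys stand 42 mm apart in the order green, blue, yellow, red towards the mixer's -y); it moves with the key
- key_red (a joint): travel of the red spring key, m: 0 up, 0.006 fully pressed, taking about 4.5 N
- tray: shallow wooden tray fixed to the table, 230 mm (x) by 250 mm (y) outside, walls 7 mm thick and 14 mm high, inner floor about 7 mm above the table. Origin at the centre of its underside, z up. It stands on the side that the mixer does not take.
- brayer: ink roller, red handle, 190 mm long, 38 mm high, lying among the paint bottles; a bystander to be left alone. Origin at its underside.
- sponge: yellow and green sponge, 100 x 65 x 37 mm, far side; a bystander to be left alone. Origin at its underside.
- amber_bottle: amber glass bottle, 68 mm wide, 150 mm high, far side; a bystander to be left alone. Origin at its underside.
- tin: red tin, 66 mm wide, 115 mm high, far side; a bystander to be left alone. Origin at its underside.
- brush_pot: white pot of brushes, 100 mm wide, 205 mm high, far side; a bystander to be left alone. Origin at its underside.
- water_cup: blue ceramic cup, 76 mm wide, 85 mm high, far side; a bystander to be left alone. Origin at its underside.
Mind the look-alikes: they are no part of the job. What is shaped like the paint_white but purple or turquoise is not meant.

How it is judged:
By the outcome, as a careful person would: the job done as asked, in the order asked, and still so for the second after the job is handed in, with the robot touching nothing.
Of paint_white, paint_yellow, paint_red, paint_black only 3 to 4 are there at a start; the rules pass over those that are not, and their reading is None.
At some moment in a run one of paint_white, paint_yellow, paint_red, paint_black may be knocked a few centimetres aside while the robot is not near it.
Once in a run the grip may slacken for a moment while it holds something.
It also fails if it takes over 210 s, if anything falls off the work surface, if the arm or the gripper's body presses on something with over 40 N, if the wrist force passes 120 N, or if a joint passes its speed limit or range.

ROBOT

A 6-joint arm with a two-finger parallel gripper is mounted at the origin on the work surface. World frame = base frame: x ahead of the robot, y to its left, z up, the work surface at z = 0. Lengths are in mm, angles in rad, forces in N, time in s.
With the tool pointing down it reaches from about 300 to 775 mm from the base axis. Payload 14.6 kg.
Tool frame: the origin (TCP) lies on the centre line of the jaws, within the pads' length; the fingertips stand 19 mm ahead of it and the grasp point (between the pads) is the TCP (bot.tip_reach is the distance from the TCP to the fingertips, in mm); y points along the fingers, x is the direction in which the jaws open and shut, and the axes are right-handed (so a half turn about y gives the same grasp; the last joint's range is limited). The gripper opens to 85 mm and grips with 20 to 120 N. Pads are 22 mm wide; open, the fingers measure 114 mm over their backs; the gripper's body (76 mm by 85 mm) begins 54 mm behind the grasp point. The pads swing forward as they close: fully open they stand 13 mm farther back than shut.
Start: joints at [-1.378, 0.3, 1.521, -0, 1.321, -0.067], TCP at [141.281, -531.534, 217.181] pointing down, gripper open.
Joint ranges: [-3.03, 3.03], [-0.79, 2.21], [0.23, 2.52], [-1.04, 4.18], [0, 3.07], [-2.55, 2.55]. Speed limits (rad/s): [2.22, 2.22, 2.57, 3.14, 3.14, 3.14].

INTERFACE

Orientations are given as a unit quaternion [w, x, y, z].
In Python, from rig import bot gives the robot as it stands. Calls block until the motion is done:
- bot.move_to(position, orientation): joint-space move of the TCP to a pose.
- bot.servo_line(position, attitude=None, speed=150, until_force=None): straight line of the TCP; attitude=None keeps the orientation; speed is the mean speed in mm/s. With until_force (N) it stops when the force on the tool has changed by that much, and returns True; else False.
- bot.move_joints(angles): joint-space move.
- bot.move_gripper(opening, grip_force=None): finger opening in mm; grip_force is the grip in N (None keeps the last); returns when the fingers have stopped.
- bot.dwell(seconds).
- bot.ik(position, orientation): joint angles nearest the present ones, or None.
- bot.read_state(): the state.
- bot.read_camera(name): name is "side" or "top"; returns a dict with "image" (400x640x3 uint8, blue, green, red), "depth" (400x640 float32, mm along the optical axis (not along the pixel's ray), 0 where there is no reading), "fovy" (degrees; the focal length in pixels is half the picture's height over the tangent of half this angle, whatever the lens; pixels are square), "cx", "cy" (the principal point, pixels), "k1" (the pictures are not rectified: a ray, as slopes to the right and down, at radius r is drawn at 1 + k1 r^2 times it, then the intrinsics apply), "eye" and "attitude" of the camera in the world. Camera axes: x right, y down, z forward; pixel columns grow to the right and rows downward; lengths in mm; the calibration is good to about 2 mm. A picture is of the moment at which its call begins.
A pose or a line that the arm cannot do raises bot.MotionError and nothing moves.
- bot.finish_job(): hands the job in, once; it reports no verdict.
The state is a dict: "clock": time; "joint_positions": joint angles; "qvel": joint speeds; "effort": joint torques, N m; "ee_pos": TCP position; "tool_rot": TCP orientation; "ft_force": force on the tool from outside, world axes, zero at the start; "moment": the same for the moment, N m; "grip_width": finger opening in mm.
Only numpy, scipy, OpenCV 4.12 (cv2) and the standard library are available. Lean on these libraries where they do the work, as an engineer would, in place of code of your own. Each camera call takes 0.05 s, during which the arm holds its last target.

## Working session

There is one attempt and no reset: what is moved stays moved. The work goes in short steps, each a Python script; the robot and the scene stay as the last script left them, time stands still between calls to the robot, and variables do not carry over. Pictures are saved under pics/ and viewed, and the job is handed in when it is done.

```bash
ls; mkdir -p pics
python3 - <<'E'
from rig import bot
import cv2,numpy as np
for n in ("side","top"):
    c=bot.read_camera(n); cv2.imwrite(f"pics/{n}0.png",c["image"])
    np.save(f"pics/{n}0_d.npy",c["depth"])
    print(n,{k:c[k] for k in c if k not in("image","depth")})
s=bot.read_state();print(s)
E
```

```text
pics
side {'fovy': 42.132985135280435, 'cx': 317.0487932058059, 'cy': 198.46994121869474, 'k1': -0.07468975542497439, 'eye': array([ 454.23592116, -890.30204288,  882.41630067]), 'attitude': array([-0.40758771,  0.91112463, -0.05518536,  0.02605281])}
top {'fovy': 42.46897596546994, 'cx': 316.06029098437466, 'cy': 207.55910419676036, 'k1': 0.024484713089304496, 'eye': array([ 251.84863091,   -2.68599415, 1491.30321079]), 'attitude': array([ 0.07233878, -0.68991706,  0.71607298, -0.07759529])}
{'clock': 0.1, 'joint_positions': array([-1.37757527e+00,  3.00423707e-01,  1.52149669e+00,  2.24038272e-05,
        1.32067831e+00, -6.66062436e-02]), 'qvel': array([-1.83889723e-03, -9.13541518e-04, -2.29815099e-03, -6.41243458e-05,
       -9.87156905e-04,  2.45565238e-04]), 'effort': array([ 2.90208292e-03, -5.44371629e+01, -3.62367010e+01, -1.25323027e-05,
        3.00374515e-03,  2.27660178e-05]), 'ee_pos': array([ 141.26159854, -531.33361652,  216.68301229]), 'tool_rot': array([ 0.56080039, -0.56031868,  0.43127563, -0.43075193]), 'ft_force': array([-1.00305463,  0.26744994, -0.01463565]), 'moment': array([-0.02229304,  0.04000524, -0.02270563]), 'grip_width': 85.55243769149402}
```

View pics/side0.png

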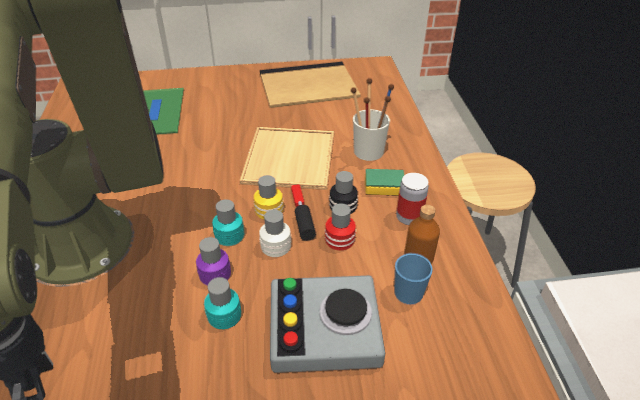

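View pics/top0.png

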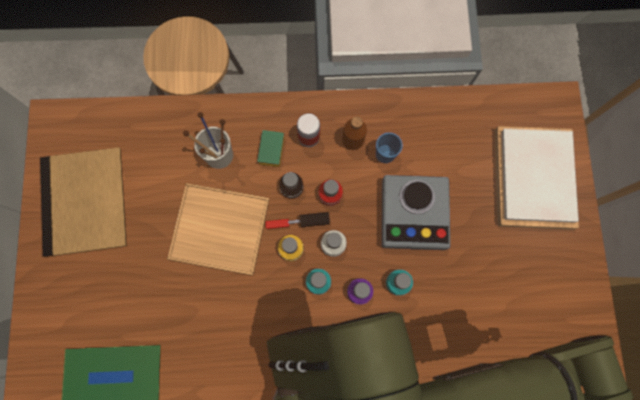

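Top view: the mixer is on the right (around 417,212), with its pad at (418,195) and its keys at (396–441, 233). The tray is on the left (218,228). All four bottles are there: white (334,242), yellow (291,246), red (331,190) and black (291,183). The turquoise and purple look-alikes are in the lower row. Next I'll convert these to world coordinates.

```bash
cat > h.py <<'E'
from rig import bot
import cv2,numpy as np
from scipy.spatial.transform import Rotation as R
def rot(q): return R.from_quat([q[1],q[2],q[3],q[0]])
def cam(n):
    c=bot.read_camera(n); return c
def rays(c,uv):
    f=200/np.tan(np.radians(c["fovy"])/2)
    K=np.array([[f,0,c["cx"]],[0,f,c["cy"]],[0,0,1]])
    p=cv2.undistortPoints(np.asarray(uv,float).reshape(-1,1,2),K,np.array([c["k1"],0,0,0.]))[:,0]
    return np.c_[p,np.ones(len(p))]
def cloud(c):
    v,u=np.mgrid[:400,:640]
    r=rays(c,np.c_[u.ravel(),v.ravel()])*c["depth"].reshape(-1,1)
    return (rot(c["attitude"]).apply(r)+c["eye"]).reshape(400,640,3)
def onz(c,uv,z):
    d=rot(c["attitude"]).apply(rays(c,uv)); return c["eye"]+d*((z-c["eye"][2])/d[:,2])[:,None]
def quat(a):  # tool down, jaw x axis at angle a in the world xy
    x=np.array([np.cos(a),np.sin(a),0]); y=np.array([0,0,-1.]); z=np.cross(x,y)
    q=R.from_matrix(np.c_[x,y,z]).as_quat(); return np.array([q[3],*q[:3]])
def bottles(c,verbose=False):
    """cap tops at 98 mm (table) -> list of (colour, x,y,z)"""
    P=cloud(c); hsv=cv2.cvtColor(c["image"],cv2.COLOR_BGR2HSV)
    return P,hsv
E
python3 - <<'E'
from h import *
for n in ("top","side"):
    c=cam(n);P=cloud(c);Z=P[...,2]
    print(n,"table z",np.median(Z[(P[...,0]>300)&(P[...,0]<700)&(abs(P[...,1])<400)&(Z<20)&(Z>-30)]))
    hsv=cv2.cvtColor(c["image"],cv2.COLOR_BGR2HSV)
    m=((Z>86)&(Z<108)&(P[...,0]>150)&(c["depth"]>0)).astype(np.uint8)
    k,l,st,ce=cv2.connectedComponentsWithStats(m)
    for i in range(1,k):
        if 40<st[i,4]<1500:
            p=P[l==i]; print("blob",ce[i].round(),st[i,4],p.mean(0).round(1),((p.min(0)+p.max(0))/2).round(1),(p.max(0)-p.min(0)).round())
    m=((Z>70)&(Z<88)&(c["image"].max(2)<60)).astype(np.uint8)
    k,l,st,ce=cv2.connectedComponentsWithStats(m)
    for i in range(1,k):
        if 100<st[i,4]<3000: p=P[l==i]; print("pad?",ce[i].round(),st[i,4],p.mean(0).round(1),(p.max(0)-p.min(0)).round())
    # keys
    for nm,lo,hi in(("green",45,80),("blue",100,125),("yellow",20,35),("red",0,8)):
        m=((hsv[...,0]>=lo)&(hsv[...,0]<=hi)&(hsv[...,1]>140)&(hsv[...,2]>80)&(Z>50)&(Z<85)&(P[...,1]<-120)&(P[...,0]<470)).astype(np.uint8)
        k,l,st,ce=cv2.connectedComponentsWithStats(m)
        for i in range(1,k):
            if st[i,4]>15: p=P[l==i]; print(nm,ce[i].round(1),st[i,4],p.mean(0).round(1),np.median(p[:,2]))
np.save
E
```

```text
top table z 1.12259437992725
blob [355. 133.] 187 [ 766.9 -136.9   97.8] [ 777.5 -139.    97.1] [63. 63. 21.]
blob [309. 133.] 91 [769.8  -6.9  98.7] [777.1  -4.6  96.9] [36. 63. 22.]
blob [201. 135.] 52 [776.  301.4  99.3] [774.6 302.1  97.3] [28. 28. 21.]
blob [219. 156.] 68 [709.8 249.7  97.7] [718.4 255.3  97.3] [44. 71. 21.]
blob [290. 179.] 177 [636.4  50.1  97.4] [637.5  51.   96.4] [43. 40. 20.]
blob [331. 187.] 172 [610.4 -63.6  97.1] [611.4 -62.9  96.9] [40. 40. 20.]
blob [334. 240.] 186 [460.6 -65.6  97.4] [461.6 -65.9  96.2] [41. 41. 17.]
blob [290. 244.] 185 [452.   56.6  97.3] [452.5  56.1  95.5] [41. 39. 19.]
blob [319. 279.] 191 [354.7 -18.4  97.5] [354.5 -18.   96.4] [40. 41. 17.]
blob [403. 280.] 195 [ 343.9 -244.9   98. ] [ 343.5 -245.5   96.8] [40. 42. 17.]
blob [362. 290.] 194 [ 322.8 -133.3   97.9] [ 323.5 -133.5   96.6] [40. 38. 15.]
pad? [417. 195.] 527 [ 580.7 -305.4   81.7] [74. 72. 17.]
yellow [426.2 235.5] 23 [ 466.5 -322.2   74.6] 77.26387222902758
red [441.2 235.4] 34 [ 465.  -363.8   75.7] 77.17713286138746
side table z 0.6440484479724091
blob [231.   2
[... 604 characters left out ...]
lob [341. 211.] 255 [611.  -66.1  96.2] [611.4 -62.4  94.2] [41. 43. 16.]
blob [274. 218.] 257 [462.  -68.1  96.3] [462.3 -64.5  93.8] [41. 42. 15.]
blob [423. 233.] 383 [ 772.1 -155.6   98. ] [ 779.  -142.4   97. ] [66. 62. 22.]
blob [209. 246.] 297 [ 323.5 -136.5   96.2] [ 323.1 -133.9   94.2] [40. 43. 15.]
blob [218. 287.] 352 [ 344.5 -247.8   96.2] [ 343.9 -245.1   93.5] [42. 42. 15.]
pad? [585.  53.] 706 [1602.2  677.5   78.9] [ 19. 855.  18.]
pad? [346. 307.] 964 [ 581.6 -311.    81.2] [77. 80. 15.]
blue [284.3 301.3] 21 [ 468.  -277.6   72.3] 73.12598696622013
yellow [285.2 319.4] 46 [ 466.5 -320.8   74.2] 76.17636076541737
red [286.5 338.5] 67 [ 465.5 -363.1   75.7] 76.88420427803555
```

Run:
```python
from h import *
for n in ("top","side"):
    c=cam(n);P=cloud(c);Z=P[...,2]
    hsv=cv2.cvtColor(c["image"],cv2.COLOR_BGR2HSV)
    reg=(P[...,1]<-190)&(P[...,1]>-420)&(P[...,0]<500)&(P[...,0]>430)
    for nm,lo,hi in(("green",45,85),("blue",95,125),("yellow",18,40),("red",0,8)):
        m=((hsv[...,0]>=lo)&(hsv[...,0]<=hi)&(hsv[...,1]>110)&reg&(Z>66)).astype(np.uint8)
        k,l,st,ce=cv2.connectedComponentsWithStats(m)
        for i in range(1,k):
            if st[i,4]>10: p=P[l==i]; print(n,nm,ce[i].round(1),st[i,4],p.mean(0).round(1),((p.min(0)+p.max(0))/2).round(1),np.percentile(p[:,2],[10,50,90]).round(1),onz(c,ce[i],76).round(1))
    # pad top via depth
    m=(Z>76)&(Z<90)&(abs(P[...,0]-580)<60)&(abs(P[...,1]+306)<60); p=P[m]
    print("pad",m.sum(),((p.min(0)+p.max(0))/2).round(1),(p.max(0)-p.min(0)).round(),np.median(p[:,2]))
    m=((Z>46)&(Z<64)&(P[...,0]>380)&(P[...,0]<700)&(P[...,1]<-180)&(P[...,1]>-450)).astype(np.uint8)
    k,l,st,ce=cv2.connectedComponentsWithStats(m); i=1+np.argmax(st[1:,4]); 
    p=P[l==i]; r=cv2.minAreaRect(p[:,:2].astype(np.float32)); print("mixer",r,np.median(p[:,2]))
    # tray by colour/height: walls z 14
    m=((Z>4)&(Z<30)&(P[...,0]>380)&(P[...,0]<680)&(P[...,1]>100)&(P[...,1]<420)).astype(np.uint8)
    k,l,st,ce=cv2.connectedComponentsWithStats(m); i=1+np.argmax(st[1:,4]); 
    p=P[l==i]; r=cv2.minAreaRect(p[:,:2].astype(np.float32)); print("tray",r,np.median(p[:,2]),len(p))
    crop=c["image"][150:290,150:470] if n=="top" else c["image"][100:400,200:440]
    cv2.imwrite(f"pics/{n}_crop.png",cv2.resize(crop,None,fx=2.4 if n=="top" else 2,fy=2.4 if n=="top" else 2,interpolation=cv2.INTER_CUBIC))
```

```text
top green [395.3 231.3] 67 [ 481.1 -237.    76.8] [ 481.  -237.4   76.5] [73.1 77.  81.2] [[ 481.2 -237.1   76. ]]
top blue [410.5 231.8] 76 [ 477.9 -279.1   77.1] [ 479.  -280.1   76.3] [71.5 77.7 82. ] [[ 478.1 -279.3   76. ]]
top yellow [425.6 232.4] 89 [ 475.1 -321.2   75.7] [ 476.7 -322.5   76.2] [69.3 76.3 80.9] [[ 475.  -321.2   76. ]]
top red [441.  232.9] 91 [ 472.1 -363.7   75.6] [ 472.8 -365.2   74.3] [69.1 76.5 80.9] [[ 472.  -363.6   76. ]]
pad 592 [ 582.9 -308.3   82.7] [80. 79. 13.] 82.23965240443363
mixer ((542.0380859375, -305.5467834472656), (190.4632568359375, 210.0521697998047), 85.88341522216797) 56.231211529330494
tray ((525.0425415039062, 265.5695495605469), (263.0978088378906, 249.95773315429688), 77.34290313720703) 7.989055701412099 5602
side green [289.3 283.7] 139 [ 481.1 -238.7   75.8] [ 481.4 -233.8   73.8] [70.6 76.8 78.9] [[ 481.1 -238.9   76. ]]
side blue [289.6 300.7] 160 [ 478.1 -279.7   75.3] [ 478.1 -274.9   74.3] [68.6 76.6 78.9] [[ 478.1 -280.3   76. ]]
side yellow [290.  319.1] 178 [ 475.4 -321.7   75. ] [ 475.4 -316.    74.1] [67.9 76.5 79.2] [[ 475.4 -322.4   76. ]]
side red [290.3 338.1] 177 [ 472.3 -363.7   76.3] [ 472.1 -358.8   74.4] [70.  77.3 79.4] [[ 472.3 -363.5   76. ]]
pad 1151 [ 582.4 -306.7   81.7] [77. 81. 11.] 81.53807001468022
mixer ((542.4915161132812, -304.44921875), (193.3466339111328, 209.42205810546875), 86.46317291259766) 55.940292450682364
tray ((518.24560546875, 257.7132873535156), (304.9292297363281, 237.9049835205078), 76.8255615234375) 7.918721695626289 4542
```

View pics/top_crop.png

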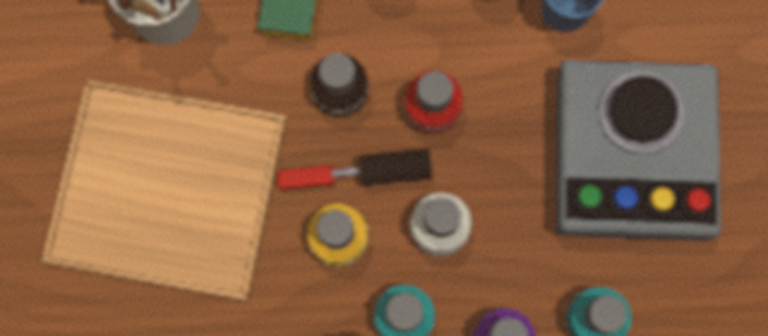

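Run:
```python
from h import *
c=cam("top")
px=np.array([[88,82],[285,117],[246,298],[43,262]])/2.4+150
t=onz(c,px,14); print(t.round(1),t.mean(0)); print(np.linalg.norm(np.roll(t,-1,0)-t,axis=1))
for i in range(4): d=t[(i+1)%4]-t[i]; print(np.degrees(np.arctan2(d[1],d[0])))
s=bot.read_state(); print(rot(s["tool_rot"]).as_matrix().round(2), bot.tip_reach)
keys=[[481,-238],[478,-280],[475.3,-321.7],[472.2,-363.6]]
for a in np.radians([-4,86,176,-94]):
    for p in (keys[0],keys[3],[582,-307],[578,320],[460,60]):
        try:
            q=bot.ik([*p,150],quat(a)); print(round(np.degrees(a)),p,None if q is None else np.round(q,2))
        except Exception as e: print(e)
```

```text
[[655.1 360.   14. ]
 [601.9 118.5  14. ]
 [382.6 168.7  14. ]
 [434.7 410.   14. ]] [518.57695191 264.32019741  14.        ]
[247.33721446 224.94188925 246.83745473 225.94441834]
-102.41363679585315
167.08891937524885
77.81995656617552
-12.781618709234442
[[ 0.26 -0.    0.97]
 [-0.97  0.    0.26]
 [-0.   -1.    0.  ]] 19.0
-4 [481, -238] [-0.53  0.34  1.64 -0.    1.17 -0.46]
-4 [472.2, -363.6] [-0.72  0.46  1.46 -0.    1.22 -0.65]
-4 [582, -307] [-0.54  0.6   1.25 -0.    1.29 -0.47]
-4 [578, 320] [ 0.45  0.6   1.25 -0.    1.29  0.52]
-4 [460, 60] [ 0.05  0.18  1.84 -0.    1.13  0.12]
86 [481, -238] [-0.53  0.34  1.64 -0.    1.17 -2.03]
86 [472.2, -363.6] [-0.72  0.46  1.46 -0.    1.22 -2.22]
86 [582, -307] [-0.54  0.6   1.25 -0.    1.29 -2.04]
86 [578, 320] [ 0.45  0.6   1.25 -0.    1.29 -1.05]
86 [460, 60] [ 0.05  0.18  1.84 -0.    1.13 -1.45]
176 [481, -238] None
176 [472.2, -363.6] [-0.72  0.46  1.46 -0.    1.22  2.49]
176 [582, -307] None
176 [578, 320] None
176 [460, 60] None
-94 [481, -238] [-0.53  0.34  1.64 -0.    1.17  1.11]
-94 [472.2, -363.6] [-0.72  0.46  1.46 -0.    1.22  0.92]
-94 [582, -307] [-0.54  0.6   1.25 -0.    1.29  1.1 ]
-94 [578, 320] [ 0.45  0.6   1.25 -0.    1.29  2.09]
-94 [460, 60] [ 0.05  0.18  1.84 -0.    1.13  1.69]
```

```bash
cat >> h.py <<'E'
A=np.radians(-4); Q=quat(A)
KEYS=dict(green=[481.1,-238.0],blue=[478.1,-279.8],yellow=[475.3,-321.8],red=[472.2,-363.6])
PAD=[582.6,-307.3]
def st(): 
    s=bot.read_state(); return round(float(s["clock"]),1),s["ee_pos"].round(1),s["ft_force"].round(1),round(float(s["grip_width"]),1)
def key(k):
    x,y=KEYS[k]
    bot.servo_line([x,y,125],Q,speed=120)
    bot.servo_line([x,y,102],Q,speed=80)
    hit=bot.servo_line([x,y,77+19-12],Q,speed=25,until_force=11)
    print(k,hit,st()); bot.dwell(0.3); print(st())
    bot.servo_line([x,y,125],Q,speed=80)
E
python3 - <<'E'
from h import *
bot.move_gripper(0,60); print(st())
bot.move_to([*KEYS["green"],150],Q); print(st())
key("green")
E
```

```text
(1.1, array([ 141.3, -531.5,  217.2]), array([-0.1,  0.1, -0.4]), 0.1)
(2.8, array([ 480.8, -238.8,  150.2]), array([-0.5,  0.7,  0.6]), -0.3)
green False (4.4, array([ 481.2, -238. ,   84.1]), array([ 0.3, -0.5, -0.6]), 0.1)
(4.7, array([ 481.1, -238. ,   84.1]), array([-0.6,  1.1, -0.5]), 0.0)
```

Run:
```python
from h import *
x,y=KEYS["green"]
bot.servo_line([x,y,85],Q,speed=100)
c=cam("side"); im=c["image"][180:400,180:460]; cv2.imwrite("pics/k1.png",cv2.resize(im,None,fx=2.7,fy=2.7,interpolation=cv2.INTER_CUBIC))
print(st())
P=cloud(c);
```

```text
(6.0, array([ 481.4, -238.1,   85.5]), array([ 0.8,  0.2, -0.7]), 0.3)
```

View pics/k1.png

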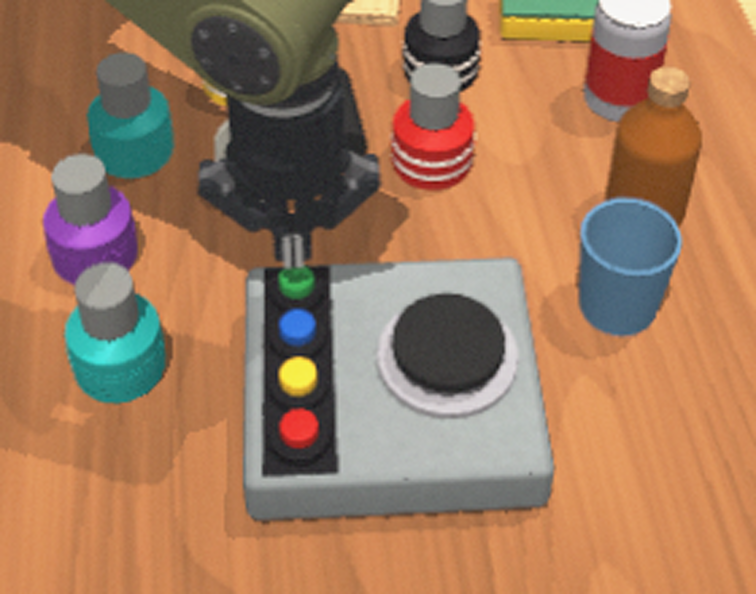

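Run:
```python
from h import *
c=cam("side"); P=cloud(c)
for v in range(262,292,2): print(v,P[v,288].round(0),c["image"][v,288])
b=cam("top");cv2.imwrite("pics/k1t.png",cv2.resize(b["image"][150:310,300:500],None,fx=3.5,fy=3.5))
```

```text
262 [ 481. -236.  137.] [41 39 39]
264 [ 480. -243.  140.] [41 40 40]
266 [ 480. -243.  134.] [64 68 67]
268 [ 480. -249.  135.] [69 68 69]
270 [ 480. -248.  129.] [54 54 55]
272 [ 479. -248.  123.] [53 54 55]
274 [ 479. -249.  118.] [62 61 60]
276 [ 479. -249.  112.] [62 61 62]
278 [ 479. -248.  105.] [78 83 77]
280 [ 479. -231.   78.] [ 58 109  46]
282 [ 479. -236.   79.] [ 54 101  44]
284 [ 478. -242.   79.] [ 65 121  50]
286 [ 478. -245.   77.] [ 88 174  65]
288 [ 478. -248.   74.] [ 65 126  49]
290 [ 477. -249.   69.] [55 91 47]
```

View pics/k1t.png

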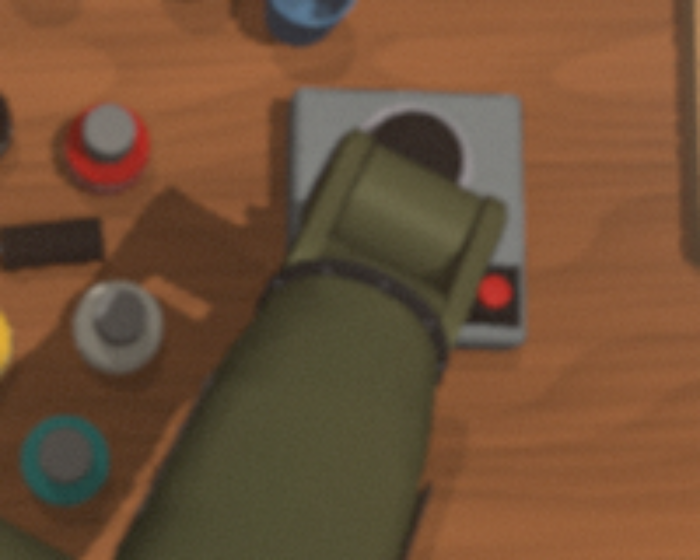

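Run:
```python
from h import *
x,y=KEYS["green"]
hit=bot.servo_line([x,y,60],Q,speed=20,until_force=2.0); print(hit,st())
c=cam("side"); im=c["image"][180:400,180:460]; cv2.imwrite("pics/k2.png",cv2.resize(im,None,fx=2.7,fy=2.7,interpolation=cv2.INTER_CUBIC))
P=cloud(c)
for v in range(266,296,2): print(v,P[v,288].round(0),c["image"][v,288])
```

```text
True (7.2, array([ 481. , -238. ,   61.4]), array([ 0.7, -1.4,  1.8]), 0.1)
266 [ 485. -128.    1.] [ 76 114 172]
268 [ 481. -230.  113.] [39 34 39]
270 [ 480. -234.  112.] [41 37 39]
272 [ 480. -240.  113.] [39 40 41]
274 [ 479. -245.  113.] [55 52 55]
276 [ 479. -247.  110.] [52 52 54]
278 [ 479. -247.  104.] [58 58 59]
280 [ 479. -249.  100.] [62 61 61]
282 [ 478. -249.   94.] [78 79 78]
284 [ 478. -248.   86.] [79 81 81]
286 [ 478. -246.   78.] [ 96 116  96]
288 [ 478. -250.   77.] [ 76 147  56]
290 [ 477. -249.   69.] [54 88 46]
292 [ 477. -251.   66.] [45 41 47]
294 [ 477. -256.   66.] [120  67  43]
```

View pics/k2.png

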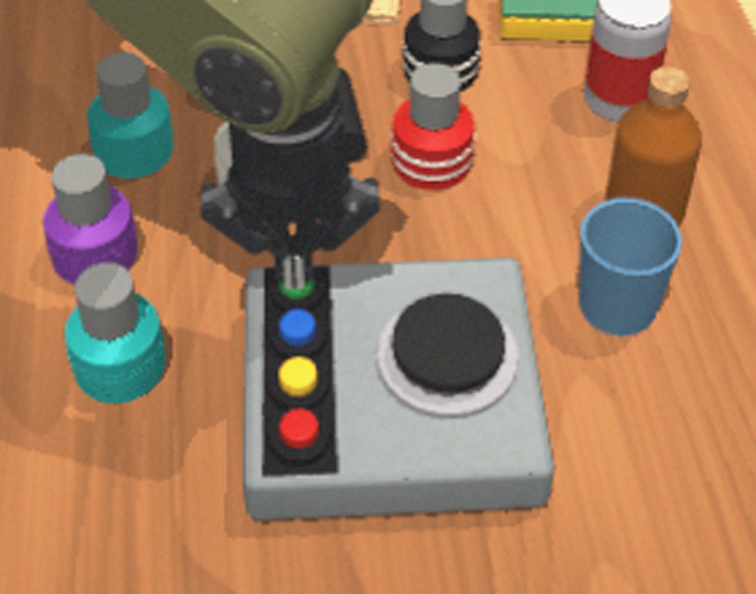

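```bash
sed -i 's/\[x,y,102\]/[x,y,72]/; s/hit=bot.servo_line.*/hit=bot.servo_line([x,y,50],Q,speed=20,until_force=11)/; s/,125\]/,95]/g' h.py; grep -n "x,y," h.py
python3 - <<'E'
from h import *
x,y=KEYS["green"]
hit=bot.servo_line([x,y,50],Q,speed=20,until_force=9); print(hit,st()); bot.dwell(.3); print(st())
bot.servo_line([x,y,95],Q,speed=80)
key("blue")
E
```

```text
20:    q=R.from_matrix(np.c_[x,y,z]).as_quat(); return np.array([q[3],*q[:3]])
22:    """cap tops at 98 mm (table) -> list of (colour, x,y,z)"""
32:    bot.servo_line([x,y,95],Q,speed=120)
33:    bot.servo_line([x,y,72],Q,speed=80)
34:    hit=bot.servo_line([x,y,50],Q,speed=20,until_force=11)
36:    bot.servo_line([x,y,95],Q,speed=80)
True (7.6, array([ 481.1, -238. ,   57.9]), array([-2.3,  0.7,  8.4]), -0.2)
(7.9, array([ 481.1, -238. ,   57.9]), array([-0.8,  1.5,  8.6]), -0.2)
blue True (10.2, array([ 478.2, -279.9,   57.9]), array([-2.8,  2.6,  9.3]), 0.1)
(10.5, array([ 478.3, -279.9,   57.9]), array([-3.7,  2.5, 10.5]), -0.0)
```

Run:
```python
from h import *
key("yellow")
bot.servo_line([*KEYS["yellow"],170],Q,speed=200)
bot.move_gripper(85,80)
c=cam("top");b=cam("side")
cv2.imwrite("pics/a1.png",c["image"]);cv2.imwrite("pics/a2.png",b["image"]); print(st())
```

```text
yellow True (12.8, array([ 475.4, -321.9,   57.9]), array([-2.3,  2.8,  9.8]), 0.1)
(13.1, array([ 475.4, -321.9,   57.9]), array([-3.5,  1.8, 10.5]), -0.2)
(15.1, array([ 475.3, -321.8,  170. ]), array([-0.4, -0.5, -0. ]), 85.1)
```

View pics/a1.png

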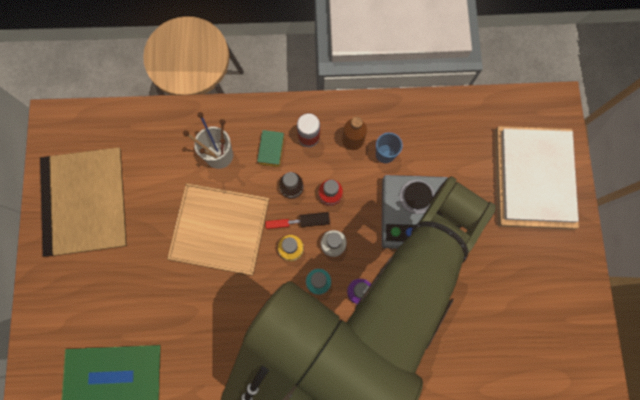

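View pics/a2.png

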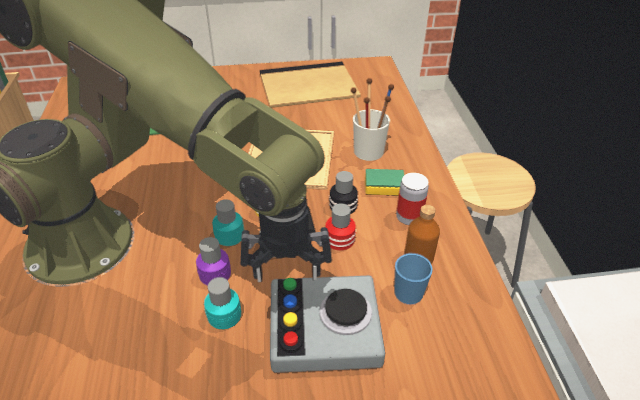

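```bash
cat >> h.py <<'E'
def find(n="top",c=None,zoff=0):
    c=c or cam(n); P=cloud(c);Z=P[...,2]; hsv=cv2.cvtColor(c["image"],cv2.COLOR_BGR2HSV).astype(int)
    m=((Z>84+zoff)&(Z<114+zoff)&(P[...,0]>250)&(P[...,0]<700)&(abs(P[...,1])<450)&(hsv[...,1]<70)).astype(np.uint8)
    k,l,s,ce=cv2.connectedComponentsWithStats(m); out=[]
    for i in range(1,k):
        p=P[l==i]; e=(p.max(0)-p.min(0))[:2]
        if s[i,4]<90 or e.max()>60: continue
        xy=((p.min(0)+p.max(0))/2)[:2]
        r=np.hypot(P[...,0]-xy[0],P[...,1]-xy[1]); b=(r<40)&(Z>15+zoff)&(Z<62+zoff)
        if b.sum()<15: continue
        H=hsv[b]; sat=H[:,1]>110
        if sat.mean()>.4:
            h=np.median(np.where(H[sat,0]>170,H[sat,0]-180,H[sat,0])); col="red" if h<10 else "yellow" if h<38 else "turq" if h<105 else "purple"
        else: col="white" if np.median(H[:,2])>110 else "black"
        out.append((col,xy.round(1).tolist(),round(float(np.median(p[:,2])),1),int(b.sum())))
    return out
E
python3 - <<'E'
from h import *
for o in find("top"): print(o)
print()
for o in find("side"): print(o)
E
```

```text
('black', [636.9, 51.0], 97.8, 294)
('red', [610.7, -61.4], 97.7, 292)
('white', [461.5, -65.9], 97.8, 302)
('yellow', [451.5, 57.4], 97.9, 310)
('turq', [354.3, -18.0], 97.7, 314)
('purple', [323.6, -131.9], 97.5, 210)

('black', [636.8, 52.8], 97.1, 446)
('turq', [354.5, -18.9], 97.2, 626)
('red', [611.8, -62.9], 97.2, 578)
('purple', [323.3, -132.8], 97.0, 684)
('turq', [344.2, -245.3], 96.8, 826)
```

```bash
cat >> h.py <<'E'
GZ=41
def pick(xy,grip=80):
    x,y=xy
    bot.servo_line([x,y,150],Q,speed=250)
    bot.servo_line([x,y,90],Q,speed=150)
    hit=bot.servo_line([x,y,GZ],Q,speed=80,until_force=8); print("down",hit,st())
    bot.move_gripper(30,grip); print("grip",st())
    bot.servo_line([x,y,GZ+6],Q,speed=40); bot.dwell(.2); print("lift",st())
E
python3 - <<'E'
from h import *
f=dict((o[0],o[1]) for o in find()); print(f.get("white"))
pick(f["white"])
x,y=f["white"]
bot.servo_line([x,y,150],Q,speed=120); print(st())
b=cam("side"); cv2.imwrite("pics/b1.png",b["image"][120:400,100:460]);
E
```

```text
[461.5, -66.0]
down False (17.7, array([461.8, -66.1,  41.4]), array([-0.3, -0.6,  0.3]), 85.0)
grip (18.2, array([461.8, -66.1,  41.5]), array([-1.1,  0.5,  5.5]), 40.6)
lift (18.7, array([461.4, -66. ,  46.9]), array([-0.5, -0.2, -2.4]), 40.5)
(19.7, array([461.1, -65.9, 149.3]), array([ 1.2,  0.7, -2.9]), 41.1)
```

View pics/b1.png

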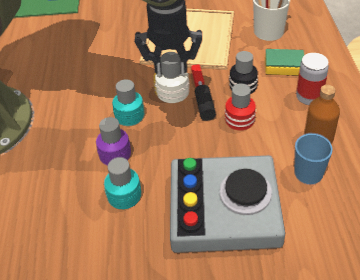

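```bash
cat >> h.py <<'E'
def press():
    x,y=PAD
    bot.servo_line([x,y,150],Q,speed=200)
    bot.servo_line([x,y,126],Q,speed=60); f0=bot.read_state()["ft_force"][2]
    hit=bot.servo_line([x,y,104],Q,speed=12,until_force=20); print("press",hit,round(f0,1),st())
    t0=bot.read_state()["clock"]; n=0
    while True:
        bot.dwell(.2); s=bot.read_state(); f=s["ft_force"][2]-f0
        if f<16.5 and n<6:
            n+=1; z=s["ee_pos"][2]; h=bot.servo_line([x,y,z-6],Q,speed=10,until_force=max(20-f,3)); 
            print("repress",round(f,1),h,st()); t0=bot.read_state()["clock"]
        if s["clock"]-t0>3.5: break
    print("held",st())
    bot.servo_line([x,y,150],Q,speed=60); print("up",st())
E
python3 - <<'E'
from h import *
press()
b=cam("side"); cv2.imwrite("pics/b2.png",b["image"][120:400,100:460]);
E
```

```text
press True -2.0 (23.1, array([ 582.8, -307.4,  111.8]), array([-3. ,  1.7, 10.2]), 40.7)
repress 11.8 True (23.5, array([ 582.8, -307.4,  111.8]), array([-3. ,  1.4,  9.8]), 40.4)
repress 12.4 True (24.0, array([ 582.8, -307.4,  111.8]), array([-2.9,  2.7,  9.5]), 40.6)
repress 11.9 True (24.5, array([ 582.8, -307.5,  111.8]), array([-3.1,  1.1, 10.2]), 40.3)
repress 12.5 True (24.9, array([ 582.8, -307.5,  111.8]), array([-3. ,  1. , 10.6]), 40.6)
repress 12.2 True (25.4, array([ 582.8, -307.5,  111.8]), array([-3. ,  2. , 10.2]), 40.4)
repress 12.0 True (25.9, array([ 582.8, -307.5,  111.8]), array([-2.5,  2.3,  9.4]), 40.6)
held (29.5, array([ 582.8, -307.5,  111.9]), array([-2.3,  1.5, 10.3]), 40.8)
up (30.3, array([ 582.4, -307.2,  149.5]), array([-0.1, -0.4, -2.8]), 40.3)
```

View pics/b2.png

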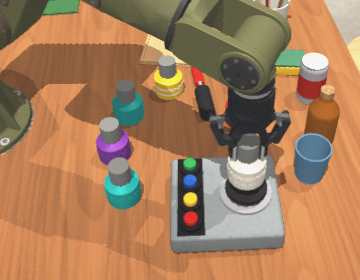

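```bash
cat >> h.py <<'E'
def press():
    x,y=PAD
    bot.servo_line([x,y,150],Q,speed=200)
    bot.servo_line([x,y,126],Q,speed=60); f0=bot.read_state()["ft_force"][2]
    hit=bot.servo_line([x,y,104],Q,speed=12,until_force=20); print("press",hit,round(f0,1),st())
    z=bot.read_state()["ee_pos"][2]; t0=None; n=0
    while True:
        bot.dwell(.15); s=bot.read_state(); f=s["ft_force"][2]-f0
        if f<18 and n<15:
            n+=1; z-=0.3; bot.servo_line([x,y,z],Q,speed=10); print("step",round(z,1),round(f,1),s["ee_pos"].round(2)); t0=None
        elif t0 is None: t0=s["clock"]
        elif s["clock"]-t0>3.4: break
    print("held",st())
    bot.servo_line([x,y,150],Q,speed=60); print("up",st())
E
python3 - <<'E'
from h import *
press()
E
```

```text
press True -2.4 (32.4, array([ 582.8, -307.5,  111.8]), array([-2.5,  2.2,  9.9]), 40.2)
step 111.5 11.4 [ 582.8  -307.44  111.87]
step 111.2 12.1 [ 582.8  -307.45  112.5 ]
step 110.9 12.3 [ 582.79 -307.45  112.2 ]
step 110.6 12.1 [ 582.78 -307.44  111.94]
step 110.3 10.8 [ 582.82 -307.44  111.7 ]
step 110.0 13.2 [ 582.8  -307.48  111.45]
step 109.7 15.7 [ 582.83 -307.48  111.43]
step 109.4 16.7 [ 582.84 -307.49  111.38]
held (39.2, array([ 582.9, -307.5,  111.4]), array([-5. ,  3.3, 16.6]), 40.7)
up (40.0, array([ 582.4, -307.2,  149.4]), array([ 0.8,  0.3, -3.2]), 39.8)
```

```bash
cat >> h.py <<'E'
TC=np.array([518.5,264.5]); TY=np.radians(-12.5)
Rt=np.array([[np.cos(TY),-np.sin(TY)],[np.sin(TY),np.cos(TY)]])
SLOT=[TC+Rt@np.array(p) for p in ((52,58),(52,-58),(-52,58),(-52,-58))]
def place(i):
    x,y=SLOT[i]
    p=bot.read_state()["ee_pos"]; bot.servo_line([p[0],p[1],168],Q,speed=120)
    bot.servo_line([x,y,168],Q,speed=230); print("over",st())
    bot.servo_line([x,y,62],Q,speed=150)
    hit=bot.servo_line([x,y,42],Q,speed=20,until_force=6); print("touch",hit,st())
    bot.move_gripper(85); bot.dwell(.2)
    bot.servo_line([x,y,100],Q,speed=100); bot.servo_line([x,y,168],Q,speed=200); print(st())
E
python3 - <<'E'
from h import *
place(0)
c=cam("top");b=cam("side")
cv2.imwrite("pics/c1.png",c["image"]);cv2.imwrite("pics/c2.png",b["image"])
for o in find("top",c): print(o)
for o in find("side",b): print(o)
for o in find("top",c,7): print(o)
E
```

```text
over (43.1, array([582. , 309.3, 168. ]), array([-0.8, -0.3, -3.2]), 40.6)
touch True (44.7, array([581.8, 309.9,  48.6]), array([-0.2,  0.7,  4.6]), 40.6)
(46.5, array([581.7, 309.8, 167.6]), array([ 0.5, -1.4, -0.8]), 84.9)
('black', [636.3, 51.0], 97.6, 296)
('red', [610.1, -97.6], 97.5, 289)
('yellow', [451.1, 57.5], 98.1, 308)
('turq', [354.4, -16.8], 98.1, 315)
('turq', [343.6, -244.4], 97.6, 319)
('purple', [323.4, -133.2], 97.8, 319)
('white', [580.7, 308.3], 104.1, 428)
('black', [636.3, 52.1], 97.5, 550)
('yellow', [451.9, 58.5], 97.4, 580)
('turq', [354.9, -18.3], 97.3, 633)
('red', [611.3, -98.9], 97.3, 653)
('purple', [323.1, -133.0], 97.0, 683)
('turq', [344.6, -244.9], 96.7, 827)
('black', [636.3, 51.0], 97.7, 297)
('red', [610.1, -97.6], 97.6, 291)
('yellow', [451.1, 57.5], 98.1, 312)
('turq', [354.4, -16.8], 98.1, 317)
('turq', [343.6, -244.7], 97.7, 323)
('purple', [323.4, -133.2], 97.9, 319)
```

View pics/c1.png

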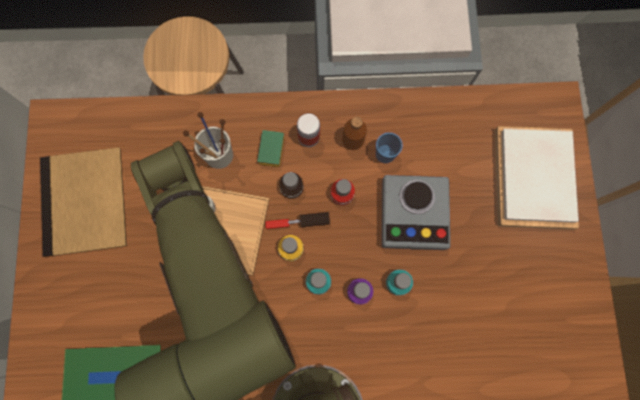

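View pics/c2.png

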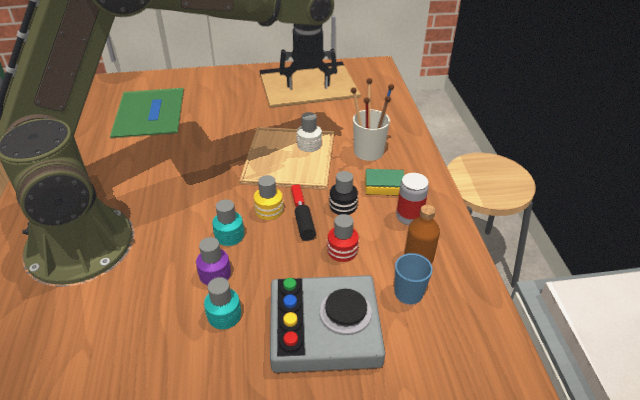

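Run:
```python
from h import *
f=dict((o[0],o[1]) for o in find()); print(f.get("yellow"))
xy=f["yellow"]; pick(xy)
s=bot.read_state()
assert 36<s["grip_width"]<46
bot.servo_line([*xy,150],Q,speed=120); print(st())
b=cam("side"); cv2.imwrite("pics/d0.png",b["image"][100:360,100:460])
press()
b=cam("side"); cv2.imwrite("pics/d1.png",b["image"][120:400,100:460])
```

```text
[451.4, 57.5]
down False (49.3, array([451.7,  57.5,  41.4]), array([-0.2, -0.2, -0.5]), 84.7)
grip (49.8, array([451.6,  57.5,  41.5]), array([-0.6, -1.1,  6.2]), 40.6)
lift (50.3, array([451.3,  57.5,  46.9]), array([ 0.4, -0.1, -2.6]), 40.6)
(51.3, array([451. ,  57.5, 149.3]), array([-0.6, -0. , -1.4]), 40.6)
press True -2.6 (55.2, array([ 582.8, -307.5,  111.8]), array([-3.3,  2.4, 10.9]), 40.4)
step 111.5 12.7 [ 582.8  -307.46  111.92]
step 111.2 12.7 [ 582.8  -307.46  112.52]
step 110.9 12.7 [ 582.8  -307.47  112.29]
step 110.6 13.7 [ 582.8 -307.5  112. ]
step 110.3 14.5 [ 582.81 -307.46  111.72]
step 110.0 13.8 [ 582.82 -307.46  111.46]
step 109.7 15.6 [ 582.83 -307.49  111.37]
step 109.4 17.7 [ 582.82 -307.5   111.34]
held (62.0, array([ 582.9, -307.5,  111.3]), array([-6. ,  3.1, 16.3]), 40.3)
up (62.8, array([ 582.4, -307.2,  149.4]), array([-0.7,  1.4, -2.2]), 40.4)
```

View pics/d1.png

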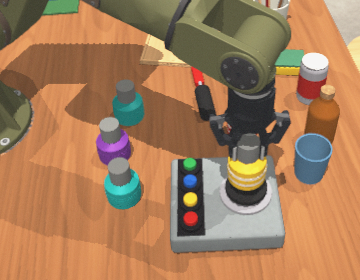

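Run:
```python
from h import *
c=cam("top"); print([o for o in find("top",c)])
place(1)
c=cam("top");b=cam("side")
cv2.imwrite("pics/e2.png",b["image"])
for o in find("top",c): print(o)
for o in find("side",b): print(o)
```

```text
[('black', [636.9, 51.2], 96.7, 294), ('red', [609.2, -97.6], 97.5, 288), ('white', [580.0, 311.1], 103.5, 280)]
over (65.6, array([556.8, 196. , 168. ]), array([-0.9, -0.4, -2.6]), 40.5)
touch True (67.1, array([556.8, 196.6,  48.5]), array([-0.8, -0.2,  5.7]), 40.9)
(69.0, array([556.5, 196.6, 167.5]), array([-0.5,  0.1,  0.2]), 85.0)
('black', [637.1, 51.0], 97.2, 294)
('red', [609.9, -97.7], 97.2, 289)
('turq', [354.5, -16.8], 97.7, 313)
('turq', [343.8, -244.0], 98.3, 316)
('purple', [323.4, -133.2], 97.6, 317)
('white', [579.3, 307.0], 103.5, 241)
('yellow', [556.9, 195.7], 103.1, 475)
('black', [636.6, 52.3], 96.9, 549)
('turq', [355.0, -19.7], 97.2, 630)
('red', [611.4, -96.5], 97.2, 658)
('purple', [323.3, -133.8], 96.8, 681)
('turq', [344.4, -246.0], 96.8, 828)
```

View pics/e2.png

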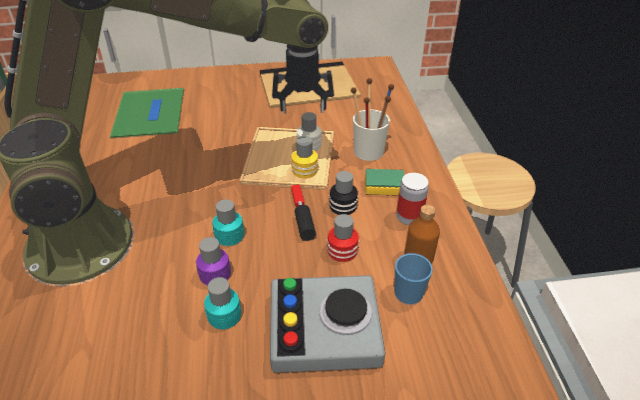

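```bash
cat >> h.py <<'E'
def mix(col):
    f=dict((o[0],o[1]) for o in find()); g=dict((o[0],o[1]) for o in find("side")); print(f.get(col),g.get(col))
    xy=f[col]; pick(xy)
    assert 36<bot.read_state()["grip_width"]<46
    bot.servo_line([*xy,150],Q,speed=120); print(st())
    press()
    b=cam("side"); cv2.imwrite(f"pics/mix_{col}.png",b["image"][120:400,100:460])
E
python3 - <<'E'
from h import *
mix("red")
E
```

```text
[610.0, -97.6] [611.3, -96.2]
down False (71.9, array([610.2, -97.7,  41.3]), array([ 0.7,  0.8, -0.5]), 85.0)
grip (72.3, array([610.3, -97.7,  41.6]), array([0.2, 0.4, 6.2]), 40.6)
lift (72.8, array([609.8, -97.5,  46.7]), array([ 0.2, -0.5, -3.2]), 40.3)
(73.8, array([609.6, -97.5, 149.1]), array([-0.8,  0.8, -3. ]), 40.7)
press True -2.7 (76.8, array([ 582.8, -307.5,  111.9]), array([-1.7,  0.9,  9.6]), 40.7)
step 111.6 12.7 [ 582.77 -307.45  111.94]
step 111.3 12.7 [ 582.8  -307.44  112.58]
step 111.0 12.6 [ 582.78 -307.46  112.27]
step 110.7 12.1 [ 582.8  -307.44  112.03]
step 110.4 12.9 [ 582.8  -307.45  111.72]
step 110.1 13.5 [ 582.8  -307.45  111.49]
step 109.8 14.9 [ 582.82 -307.5   111.5 ]
step 109.5 16.4 [ 582.84 -307.49  111.43]
held (83.6, array([ 582.9, -307.5,  111.5]), array([-6.3,  3.3, 16.6]), 40.6)
up (84.5, array([ 582.4, -307.2,  149.4]), array([ 0.8, -0.5, -2.9]), 40.5)
```

View pics/mix_red.png

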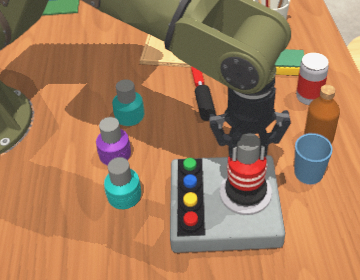

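Run:
```python
from h import *
place(2)
b=cam("side"); cv2.imwrite("pics/f2.png",b["image"])
for o in find("top"): print(o)
mix("black")
```

```text
over (87.8, array([480.5, 332. , 168. ]), array([ 0.3,  0.2, -3. ]), 40.5)
touch True (89.3, array([480.3, 332.4,  48.6]), array([ 0.4, -0. ,  4.2]), 40.7)
(91.2, array([480.1, 332.3, 167.5]), array([ 0.3,  0.5, -0.7]), 85.0)
('yellow', [636.7, 51.1], 97.3, 293)
('white', [579.9, 310.9], 104.1, 279)
('yellow', [555.1, 196.4], 104.1, 283)
('turq', [354.9, -17.9], 97.6, 316)
('turq', [343.6, -244.7], 97.8, 318)
('purple', [323.4, -132.7], 97.7, 317)
None [636.5, 51.8]Traceback (most recent call last):
  File "<stdin>", line 5, in <module>
  File "h.py", line 102, in mix
    xy=f[col]; pick(xy)
       ~^^^^^
KeyError: 'black'
```

View pics/f2.png

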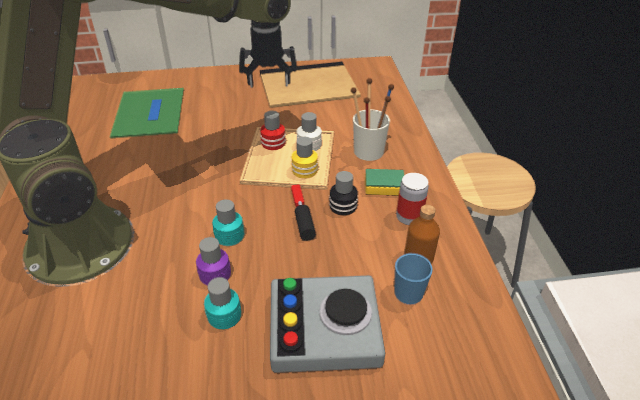

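```bash
sed -i 's/sat=H\[:,1\]>110/sat=(H[:,1]>110)\&(H[:,2]>75)/' h.py
python3 - <<'E'
from h import *
mix("black")
E
```

```text
[637.3, 51.0] [636.6, 52.2]
down False (94.2, array([637.5,  51. ,  41.3]), array([-0.2,  1. ,  0.6]), 84.9)
grip (94.7, array([637.5,  51. ,  41.6]), array([ 0. , -0.4,  5.9]), 40.6)
lift (95.2, array([637.1,  51. ,  46.7]), array([ 1.2,  0.1, -2.5]), 40.5)
(96.2, array([636.9,  51. , 149. ]), array([-0.1,  0.7, -2.9]), 40.5)
press True -1.9 (100.0, array([ 582.8, -307.5,  111.7]), array([-3.1,  2.1, 10. ]), 40.6)
step 111.4 11.9 [ 582.79 -307.48  111.83]
step 111.1 11.5 [ 582.8  -307.44  112.44]
step 110.8 11.6 [ 582.82 -307.45  112.18]
step 110.5 12.5 [ 582.8  -307.48  111.87]
step 110.2 11.8 [ 582.82 -307.46  111.63]
step 109.9 13.0 [ 582.81 -307.45  111.4 ]
step 109.6 15.6 [ 582.8  -307.51  111.33]
step 109.3 17.0 [ 582.82 -307.53  111.32]
held (106.8, array([ 582.9, -307.5,  111.3]), array([-5.1,  2.3, 17.1]), 40.5)
up (107.6, array([ 582.4, -307.2,  149.4]), array([-0.4, -0.6, -2.8]), 40.6)
```

View pics/mix_black.png

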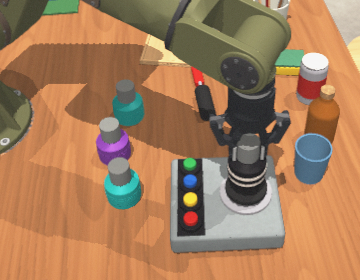

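Run:
```python
from h import *
place(3)
bot.servo_line([*KEYS["red"],170],Q,speed=230)
bot.move_gripper(0,60)
c=cam("top"); b=cam("side")
for o in find("top",c): print(o)
cv2.imwrite("pics/g1.png",c["image"]); cv2.imwrite("pics/g2.png",b["image"]); print(st())
```

```text
over (110.5, array([455.3, 218.6, 168. ]), array([ 0.6, -0.5, -3.6]), 40.5)
touch True (112.0, array([455.3, 219.1,  48.5]), array([-0.7, -0.9,  5.8]), 40.6)
(113.9, array([455. , 219.1, 167.5]), array([-0.1, -0.3, -0.7]), 85.2)
('white', [579.6, 310.7], 103.7, 270)
('yellow', [554.5, 196.7], 104.4, 259)
('red', [478.9, 331.2], 104.2, 275)
('black', [454.9, 219.0], 104.2, 282)
('purple', [323.5, -133.2], 97.9, 316)
(117.4, array([ 472.2, -363.6,  170. ]), array([ 0.5,  0.6, -0.1]), 0.0)
```

View pics/g1.png

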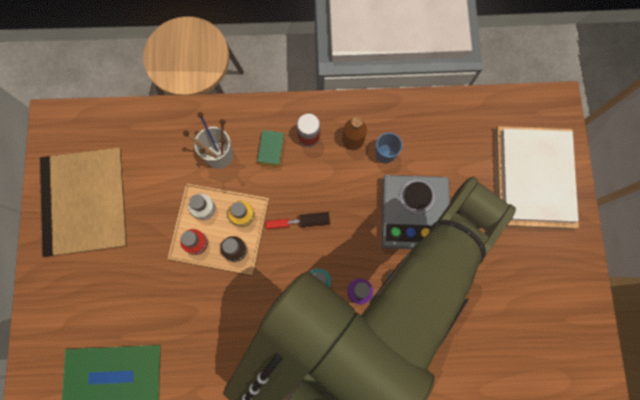

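View pics/g2.png

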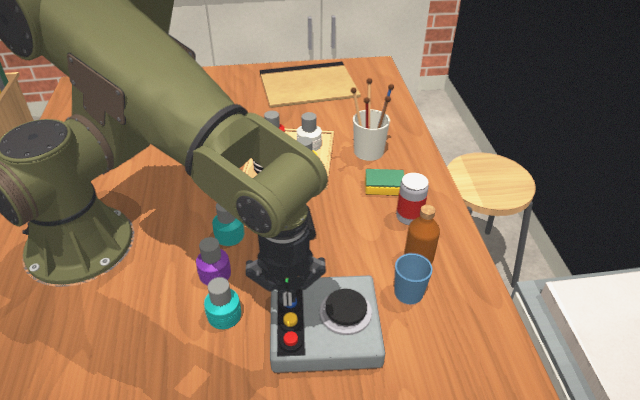

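All four bottles stand in the tray: white (201,205), yellow (240,212), red (193,240) and black (233,247). Next I'll press the red key.

Run:
```python
from h import *
key("red")
bot.servo_line([*KEYS["red"],180],Q,speed=200)
bot.move_joints([-1.378,0.3,1.521,0,1.321,-0.067]); bot.dwell(.5)
c=cam("top"); b=cam("side")
for o in find("top",c): print(o)
cv2.imwrite("pics/h2.png",b["image"]); print(st())
```

```text
red True (119.4, array([ 472.3, -363.7,   57.9]), array([-2.3,  1.8,  8.6]), 0.2)
(119.7, array([ 472.3, -363.7,   57.9]), array([-2.6,  2. ,  9.4]), -0.3)
('white', [580.1, 310.8], 103.7, 274)
('yellow', [555.2, 196.1], 104.7, 285)
('red', [479.1, 331.6], 104.2, 291)
('black', [454.9, 219.4], 104.1, 270)
('turq', [354.5, -16.8], 97.4, 316)
('turq', [343.7, -244.6], 97.4, 318)
('purple', [323.5, -133.5], 97.9, 319)
(122.9, array([ 141.1, -531.5,  217.1]), array([-0.2, -0.8,  0.4]), -0.3)
```

View pics/h2.png

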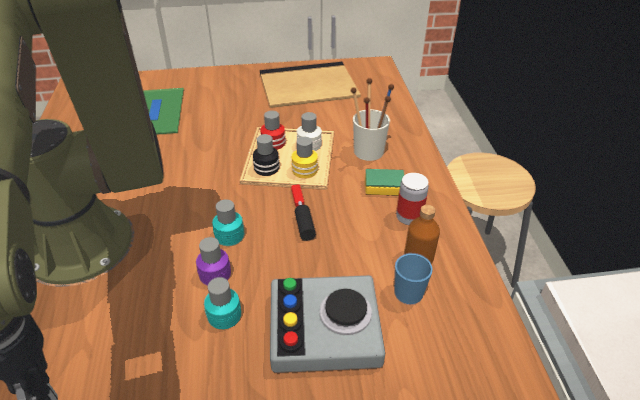

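```bash
python3 -c "
from rig import bot
print(bot.finish_job())"
```

```text
the job is handed in; nothing more can be done
None
```

The job is done and handed in at about 123 s on the robot's clock. I pressed green, blue and yellow one at a time, mixed white, yellow, red and black in that order, stood each in the tray, then pressed red.

**Last checks**
- **Keys:** all four went down to the same height (57.9 mm) with about 9–10 N on them, so each was fully pressed.
- **Mixing:** each bottle sat on the pad's stop for over three seconds, pressed with about 18–19 N.
- **Tray:** the final pictures show all four bottles upright in the tray. The look-alikes read within about 2 mm of their start positions, the other things look undisturbed, and the arm is parked clear of everything.

**What failed or disagreed**
- **Fingertip height:** the closed fingertips were about 36 mm higher than the stated tool offset implies. My first green press touched nothing, so I felt for the contact height. Green was touched lightly once before its full press.
- **White pressed twice:** its first press settled at about 12 N, perhaps 0.4 mm short of the stop. I pressed it again firmly before going on to yellow.
- **Red moved:** it shifted about 36 mm while I was handling white, so I located it again before gripping it. I took this as the announced knock. My carry path passed near red, but by my figures about 25 mm above its cap.
- **Black misread:** one top picture labelled it yellow. I corrected the colour check before gripping it.

I saw no sign of the grip slackening.

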